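# Load the sample lift and raise it to its fourth notch

## Task

Load the sample lift: turn the slotted cover until its opening uncovers the compartment beside the steel index pin, then take the tall vial from the rack and lower it upright to the bottom of that compartment without dropping it in. Then raise the loaded tray, counting the clicks (the cover's knob serves as its handle), stop at the fourth notch (48 mm above its lowest seat; the lift cannot be let down again) and let go so that it rests on the pawl, with the opening still over the vial. Leave the short vials, the jar and the beaker where they are.

Things in the scene. Friction and masses are not known exactly. Their poses are not given: they have to be found in the camera images.
- station: Fixed foot of the sample lift: grey painted disc, radius 80 mm, 12 mm thick, with an aluminium guide up to 84 mm height around a square steel ratchet column; origin at the centre of the underside on the bench, z up, on the column's axis. A spring pawl with a black button sits on the guide's +x side. Its -x axis points to the index pin.
- lift (a joint): Height of ratchet column, tray and cover (about 0.6 kg) above the lowest seat, m. Six notches 12 mm apart: 0.012 to 0.072. The pawl clicks in at each on the way up and carries the weight; no way down past a clicked notch. Lifting takes 6 to 11 N. Starts at 0 or 0.012. Fourth notch = 0.048, the fifth clicks at 0.060. Let go between 0.049 and 0.058 it sinks back to 0.048.
- cover (a joint): Turn of the slotted cover on the tray, rad, positive anticlockwise from above; 0 = opening centred over the index-pin compartment, free from -3.0 to 3.0. Friction about 0.06 N m; stays where it is left. Starts between 0.6 and 1.45.
- knob_grip (a point): Middle of the black bar knob on the cover, on the turning axis, 172 mm above the bench at lift 0; the knob's flat top is 13 mm above it, the cover's upper face 23 mm below. Bar 15 mm wide (its y), 44 mm long (from 18 mm at +x to 26 mm at -x), 32 mm high, on a hub 4 mm thick, 40 mm wide; grip across its width from above. Turns with the cover; its -x points to the opening.
- compartment (a point): Centre of the inner floor of the compartment beside the index pin: a white upright cup, inner radius 16 mm flaring to 20 mm at the mouth, 40 mm deep, 48 mm from the column's axis towards the pin. The cover's upper face is 47 mm above this floor. Three like cups stand at quarter turns. It rises with the lift; at lift 0 it is 102 mm above the bench. z up.
- index_pin (a point): Top of the steel index pin, 8 mm thick, upright on the tray's rim 82 mm from the column's axis, 63 mm above the compartment's floor. The tray is a dark steel disc of 88 mm radius below the cups.
- rack: Fixed white block 190 x 56 x 35 mm with three holes 30 mm wide, 25 mm deep, in a row along its x, 60 mm apart; origin at the centre of its underside.
- tall_vial: The tall vial: plain amber cylinder with white cap, 26 mm in diameter over its whole length, 95 mm tall, about 60 g; origin at the centre of its underside, z along its length. Stands in one of the rack's holes, foot 10 mm above the bench.
- short_vial_a: Short vial, bystander: same diameter 26 mm, 60 mm tall, in the rack; origin at the centre of its underside.
- short_vial_b: Short vial, bystander: as the other.
- jar: White jar, bystander: 72 mm in diameter, 120 mm tall, on the bench; origin at the centre of its underside.
- beaker: Glass beaker, bystander: 68 mm in diameter, 85 mm tall, on the bench; origin at the centre of its underside.
- opening (a point): Middle of the cover's opening, level with the cover's upper face, 48 mm from the turning axis. The cover is a bare aluminium disc of 74 mm radius, 5 mm thick; the opening is a sector 72 degrees wide from hub to rim. Turns with the cover.
- pawl (a joint): Spring pawl, m outward: about 0 when clicked in under a tooth, about 0.005 when riding over a tooth.
Mind the look-alikes: they are no part of the job. Leave any green look-alike of the tall_vial alone.

How it is judged:
By the outcome, as a careful person would: the job done as asked, in the order asked, and still so for the second after the job is handed in, with the robot touching nothing.
It also fails if it takes over 70 s, if anything falls off the work surface, if the arm or the gripper's body presses on something with over 40 N, if the wrist force passes 120 N, or if a joint passes its speed limit or range.

## Robot

A 7-joint arm with a two-finger parallel gripper is mounted at the origin on the work surface. World frame = base frame: x ahead of the robot, y to its left, z up, the work surface at z = 0. Lengths are in m, angles in rad, forces in N, time in s.
With the tool pointing down it reaches from about 0.4 to 0.85 m from the base axis. Payload 10.4 kg.
Tool frame: the origin (TCP) lies at the very end of the fingers, on their centre line; the grasp point (between the pads) lies 19 mm behind it; z points along the fingers, y is the direction in which the jaws open and shut (so a half turn about z gives the same grasp; the last joint's range is limited). The gripper opens to 87 mm and grips with 3 to 60 N. Pads are 19 mm wide; open, the fingers measure 117 mm over their backs; the gripper's body (75 mm by 190 mm) begins 51 mm behind the grasp point.
Start: joints at [1.109, 0.332, -0.065, 1.46, 0.022, 1.35, -0.088], TCP at [0.266, -0.566, 0.223] pointing down, gripper open.
Joint ranges: [-2.6, 2.6], [-0.5, 2.12], [-1.47, 1.34], [0.16, 2.42], [-1.27, 4.41], [0.06, 2.06], [-2.6, 2.6]. Speed limits (rad/s): [2.22, 2.22, 2.79, 2.79, 3.14, 3.14, 3.14].

## Interface

Orientations are given as a unit quaternion [x, y, z, w].
In Python, from bench import read_state, imaging, r gives the robot as it stands. The module is installed in compiled form; this text tells all that it offers.
- The arm moves only by the tool move_arm, never from a script. Its argument "series" is a list of rows, each a list of 4 numbers: the shift along the tool's x, y, z in m, then the turn about the tool's z in rad. In form: [[x, y, z, roll], ...]. A call has 1 to 20 rows; each row is the pose to reach, as a shift and turn from the pose commanded when the call began, along the tool's axes at that moment; what a row does not reach only later rows make up. A row lasts 1/10 s, in which the tool goes at most 50 mm and 8.59 degrees, less where a joint would pass 70% of its speed; a pose out of reach is approached as far as the arm can. A call with a gripper value outside its range is refused whole. "claw" is the gripper's target within -1 to 1 (fully open at 1, half-way at 0, shut at -1), set as the call begins (left out, the last holds). The fingers move at their own pace and stop on an object; "newtons" is the grip in N (left out, the last holds). Time passes only in rows, so rows that repeat a pose let the fingers close. It gives the time, the measured TCP pose, the force and the opening at its end, in the units of the state.
- read_state(): the state, without advancing time (a new reading comes with each control period).
- imaging.camera(name): name is "scene" or "top"; returns (picture, depth): 480x640x3 uint8, red, green, blue; 480x640 float32, m along the optical axis (not along the pixel's ray), 0 where there is no reading.
- imaging.get_calibration(name): a dict with "camera_matrix" (3x3 intrinsics, pixels), "k1" (the pictures are not rectified: a ray, as slopes to the right and down, at radius r is drawn at 1 + k1 r^2 times it, then the intrinsics apply), "R" (3x3) and "t" (3): a world point X has camera coordinates R X + t. Camera axes: x right, y down, z forward; pixel columns grow to the right and rows downward; lengths in m; the calibration is good to about 2 mm. A picture is of the moment at which its call begins. get_calibration takes no time and is no camera call.
- r.close_job(): hands the job in, once; it reports no verdict.
The state is a dict: "time": time; "joint_positions": joint angles; "joint_vel": joint speeds; "joint_torque": joint torques, N m; "ee_pos": TCP position; "eef_rot": TCP orientation; "ft_force": force on the tool from outside, world axes, zero at the start; "torque": the same for the moment, N m; "width": finger opening in m.
Only numpy, scipy, OpenCV 4.12 (cv2) and the standard library are available. Lean on these libraries where they do the work, as an engineer would, in place of code of your own. Each camera call takes 0.05 s, during which the arm holds its last target.

## Working session

There is one attempt and no reset: what is moved stays moved. The work goes in short steps, Python scripts to look and compute and a tool call to move; the robot and the scene stay as the last step left them, time stands still between calls to the robot, and variables do not carry over. Pictures are saved under pics/ and viewed, and the job is handed in when it is done.

Besides the shell and the picture viewer there is one more tool, called after "Request:" by a JSON object that holds its "fn" and its "kwargs", one argument or row to a line. move_arm: Moves the arm, as the interface text tells. Its arguments: {"type":"object","properties":{"series":{"type":"array","items":{"type":"array","items":{"type":"number"}}},"claw":{"type":"number"},"newtons":{"type":"number"}},"required":["series"]}

```bash
mkdir -p pics
cat > h.py <<'E'
import numpy as np, cv2
from bench import read_state, imaging, r
def snap(n,f):
    p,d=imaging.camera(n); cv2.imwrite('pics/'+f+'.png',p[:,:,::-1]); np.savez('pics/'+f+'.npz',p=p,d=d); return p,d
def ray(n,u,v):
    c=imaging.get_calibration(n); K=np.array(c['camera_matrix']); x=(u-K[0,2])/K[0,0]; y=(v-K[1,2])/K[1,1]
    a,b=x,y
    for _ in range(30):
        s=1+c['k1']*(a*a+b*b); a,b=x/s,y/s
    R=np.array(c['R']);t=np.array(c['t']); return -R.T@t, R.T@np.array([a,b,1.])
def onplane(n,u,v,z):
    o,d=ray(n,u,v); return o+d*(z-o[2])/d[2]
def bydepth(n,u,v,D):
    o,d=ray(n,u,v); return o+d*D
def proj(n,X):
    c=imaging.get_calibration(n);K=np.array(c['camera_matrix']); q=np.array(c['R'])@np.array(X)+np.array(c['t']); a,b=q[0]/q[2],q[1]/q[2]; s=1+c['k1']*(a*a+b*b)
    return K[0,0]*a*s+K[0,2],K[1,1]*b*s+K[1,2]
E
python3 - <<'E'
from h import *
s=read_state(); print({k:np.round(v,3) for k,v in s.items()})
snap('scene','s0');snap('top','t0')
for n in('scene','top'):
    c=imaging.get_calibration(n);print(c)
E
```

```text
{'time': np.float64(0.0), 'joint_positions': array([ 1.109,  0.333, -0.065,  1.461,  0.022,  1.35 , -0.088]), 'joint_vel': array([ 0.   ,  0.001,  0.001, -0.   ,  0.001,  0.   ,  0.001]), 'joint_torque': array([ 0.0000e+00, -6.2326e+01,  2.5000e-02, -3.8990e+01, -6.1000e-02,
        4.0000e-02,  0.0000e+00]), 'ee_pos': array([ 0.265, -0.565,  0.222]), 'eef_rot': array([ 0.976,  0.218, -0.   , -0.001]), 'ft_force': array([-0.604,  0.169,  0.072]), 'torque': array([ 0.036,  0.014, -0.049]), 'width': np.float64(0.087)}
{'camera_matrix': array([[493.90646384,   0.        , 320.83928499],
       [  0.        , 493.90646384, 236.31678556],
       [  0.        ,   0.        ,   1.        ]]), 'k1': -0.05649238325548604, 'R': array([[-0.84529109,  0.53381541,  0.02289292],
       [ 0.29068977,  0.49540925, -0.8185775 ],
       [-0.44831065, -0.68528153, -0.5739397 ]]), 't': array([ 0.53848029, -0.08139397,  1.30038455])}
{'camera_matrix': array([[492.89848209,   0.        , 313.94030665],
       [  0.        , 492.89848209, 238.10114353],
       [  0.        ,   0.        ,   1.        ]]), 'k1': -0.12225178193700102, 'R': array([[ 0.00542656, -0.99992302, -0.01115794],
       [-0.99525757, -0.00431684, -0.09717893],
       [ 0.09712328,  0.01163237, -0.99520438]]), 't': array([-0.00865016,  0.60795303,  1.09266098])}
```

View pics/s0.png

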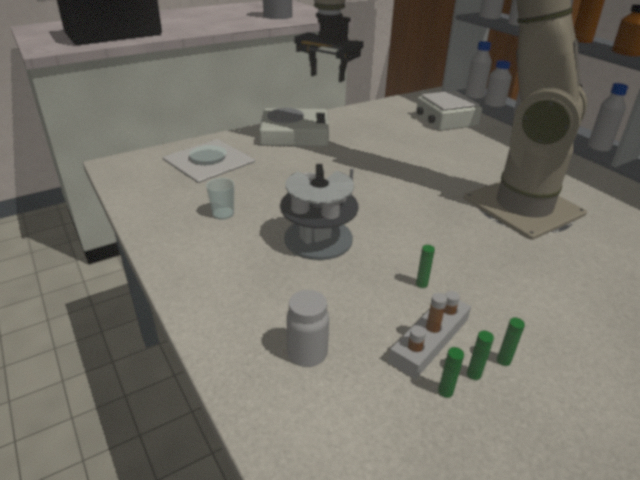

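View pics/t0.png

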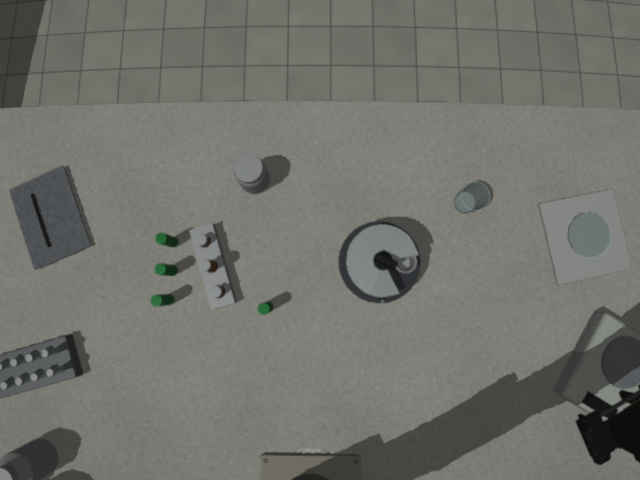

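Run:
```python
import cv2,numpy as np
t=cv2.imread('pics/t0.png');s=cv2.imread('pics/s0.png')
a=cv2.resize(t[210:315,330:435],None,fx=5.5,fy=5.5,interpolation=cv2.INTER_CUBIC)
cv2.imwrite('pics/t0z.png',a)
cv2.imwrite('pics/s0z.png',cv2.resize(s[150:262,265:375],None,fx=5,fy=5,interpolation=cv2.INTER_CUBIC))
cv2.imwrite('pics/t0r.png',cv2.resize(t[210:320,140:290],None,fx=5,fy=5,interpolation=cv2.INTER_CUBIC))
```

```text
(no output)
```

View pics/t0z.png

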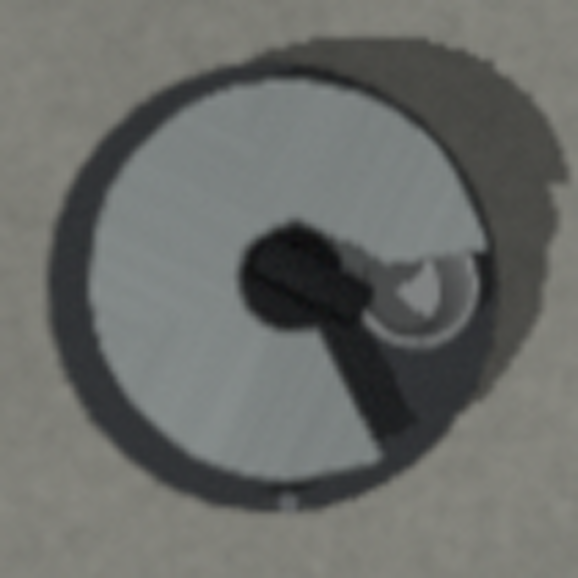

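View pics/s0z.png

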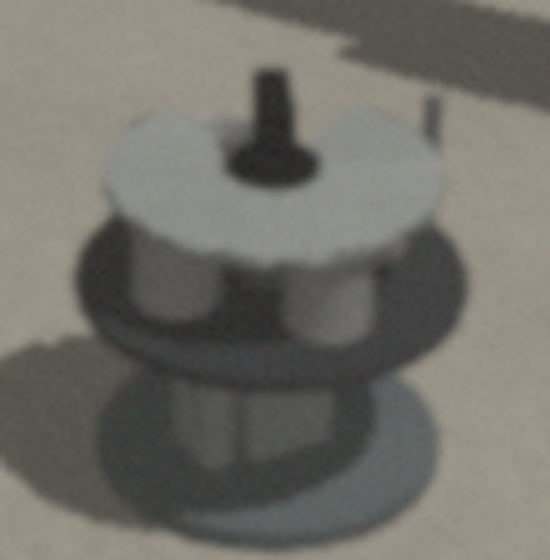

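View pics/t0r.png

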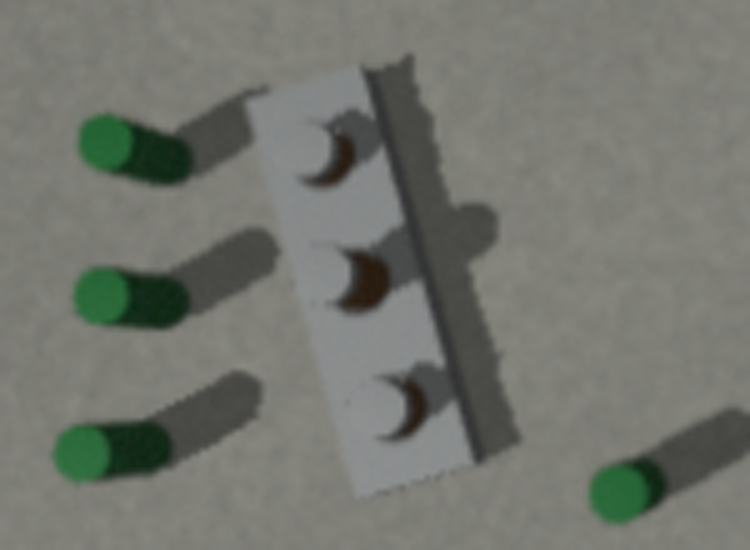

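Run:
```python
from h import *
T=np.load('pics/t0.npz');p,d=T['p'],T['d']; S=np.load('pics/s0.npz')
def q(u,v):
    D=np.median(d[int(v)-1:int(v)+2,int(u)-1:int(u)+2]); return np.round(bydepth('top',u,v,D),4)
# cover height
for u,v in [(365,240),(355,265),(370,285),(390,232)]: print('cover',q(u,v))
# fit circle of cover on plane using bright mask
roi=np.zeros(p.shape[:2],bool); roi[210:315,330:435]=1
g=p.mean(2)
m=(roi&(g>115)&(d>0)).astype(np.uint8)
m2=np.zeros_like(m)
H=[]
for v,u in zip(*np.nonzero(roi)):
    if d[v,u]>0:
        X=bydepth('top',u,v,d[v,u])
        H.append((u,v,*X))
H=np.array(H); 
z=H[:,4]
print(np.histogram(z,bins=np.arange(-0.01,0.22,0.01)))
for lo,hi in((.14,.17),(.185,.215),(.17,.2)):
    k=H[(z>lo)&(z<hi)]; print(lo,len(k),np.median(k[:,2:],0) if len(k) else '')
for u,v in [(205,240),(208,266),(218,291),(160,239),(160,269),(156,300),(264,308),(250,165),(464,202)]: print('o',u,v,q(u,v))
```

```text
cover [ 0.593  -0.111   0.1477]
cover [ 0.542  -0.0905  0.1486]
cover [ 0.5018 -0.1208  0.1482]
cover [ 0.6095 -0.1621  0.1486]Traceback (most recent call last):
  File "<stdin>", line 15, in <module>
  File "h.py", line 14, in bydepth
    o,d=ray(n,u,v); return o+d*D
        ~~~^^^^^^^
  File "h.py", line 6, in ray
    c=imaging.get_calibration(n); K=np.array(c['camera_matrix']); x=(u-K[0,2])/K[0,0]; y=(v-K[1,2])/K[1,1]
ValueError: time passes only in moves, steps and waits
```

```bash
python3 - <<'E'
from bench import imaging
import pickle
pickle.dump({n:imaging.get_calibration(n) for n in('scene','top')},open('cal.pkl','wb'))
E
sed -i 's/imaging.get_calibration(n)/CAL[n]/' h.py; sed -i '2a import pickle; CAL=pickle.load(open("cal.pkl","rb"))' h.py
cat > m.py <<'E'
from h import *
T=np.load('pics/t0.npz');p,d=T['p'],T['d']
def q(u,v):
    D=np.median(d[int(v)-1:int(v)+2,int(u)-1:int(u)+2]); return np.round(bydepth('top',u,v,D),4)
H=np.array([(u,v,*bydepth('top',u,v,d[v,u])) for v in range(210,315) for u in range(330,435) if d[v,u]>0])
z=H[:,4]
# cover outer circle: cover mask
c=H[(z>.14)&(z<.156)]
m=np.zeros(d.shape,np.uint8); m[c[:,1].astype(int),c[:,0].astype(int)]=255
ct=max(cv2.findContours(m,cv2.RETR_EXTERNAL,cv2.CHAIN_APPROX_NONE)[0],key=cv2.contourArea)[:,0]
P=np.array([onplane('top',u,v,.149)[:2] for u,v in ct])
hull=cv2.convexHull(P.astype(np.float32))[:,0]
from scipy.optimize import least_squares
f=lambda x:np.hypot(P[:,0]-x[0],P[:,1]-x[1])-x[2]
s=least_squares(f,[.545,-.14,.074],loss='soft_l1',f_scale=.001).x; print('cover',s)
o=s[:2]
# opening: angles around 60mm radius
ang=np.degrees(np.arctan2(c[:,3]-o[1],c[:,2]-o[0])); rad=np.hypot(c[:,3]-o[1],c[:,2]-o[0])
k=(rad>.035)&(rad<.07)
h=np.histogram(ang[k],bins=np.arange(-180,181,4)); 
print([(int(a),n) for a,n in zip(h[1],h[0]) if n<6])
pin=onplane('top',382.4,301.3,.165); print('pin',pin, np.hypot(*(pin[:2]-o)), np.degrees(np.arctan2(pin[1]-o[1],pin[0]-o[0])))
k=H[(z>.18)&(z<.2)]; print('knobtop',len(k),k[:,2:].mean(0))
if len(k)>3:
    kk=k[:,2:4]; rr=cv2.minAreaRect(kk.astype(np.float32)); print(rr)
print('tray',H[(z>.08)&(z<.11)][:,2:].mean(0))
for u,v in [(204,240),(206.5,265),(215,291),(161,239),(160.5,269),(156,300),(264,308),(250,165),(464,202)]: print('o',u,v,q(u,v))
for c in ((190,228),(213,223),(212,308),(234,302)):print('rack',onplane('top',*c,.035))
E
python3 m.py
```

```text
cover [ 0.55289277 -0.14186761  0.07026215]
[(-148, np.int64(1)), (-144, np.int64(0)), (-140, np.int64(0)), (-136, np.int64(0)), (-132, np.int64(0)), (-128, np.int64(0)), (-124, np.int64(0)), (-120, np.int64(3)), (-112, np.int64(4)), (-108, np.int64(3)), (-104, np.int64(2)), (-100, np.int64(0)), (-96, np.int64(0)), (-92, np.int64(0)), (-88, np.int64(4))]
pin [ 0.46953532 -0.14360864  0.165     ] 0.0833756343121096 -178.80347675443628
knobtop 171 [ 0.54959908 -0.14838872  0.18448862]
((0.549168050289154, -0.14893701672554016), (0.043704282492399216, 0.015108943916857243), 63.72653579711914)
tray [ 0.53643302 -0.14624473  0.09805073]
o 204 240 [0.5988 0.2371 0.0699]
o 206.5 265 [0.542  0.2217 0.1065]
o 215 291 [0.4867 0.2099 0.0704]
o 161 239 [0.5982 0.3267 0.0944]
o 160.5 269 [0.5329 0.3252 0.0956]
o 156 300 [0.466  0.3337 0.0945]
o 264 308 [0.4519 0.099  0.0934]
o 250 165 [0.7556 0.1308 0.1197]
o 464 202 [ 0.6975 -0.3594  0.0063]
rack [0.62951471 0.27882812 0.035     ]
rack [0.64119944 0.22560348 0.035     ]
rack [0.44792817 0.22351751 0.035     ]
rack [0.4620116  0.17360743 0.035     ]
```

```bash
cat > m2.py <<'E'
from h import *
from scipy.optimize import least_squares
T=np.load('pics/t0.npz');p,d=T['p'],T['d']
g=p.astype(float).mean(2)
a0=np.array([.551,-.145])
# radial edges cover->tray, angles outside opening
import math
gb=cv2.GaussianBlur(g,(0,0),.7)
def samp(im,X): 
    u,v=proj('top',X); return float(cv2.remap(im.astype(np.float32),np.float32([[u]]),np.float32([[v]]),cv2.INTER_LINEAR)[0,0])
for z,r0,r1,name,good in((.149,.066,.082,'cover',lambda A:not -160<A<-70),):
    E=[]
    for A in range(-180,180,3):
        if not good(A):continue
        R=np.arange(r0,r1,.0005); c,s=math.cos(math.radians(A)),math.sin(math.radians(A))
        v=np.array([samp(gb,[a0[0]+x*c,a0[1]+x*s,z]) for x in R]); i=np.argmin(np.gradient(v)); E.append((a0[0]+R[i]*c,a0[1]+R[i]*s))
    E=np.array(E); f=lambda x:np.hypot(E[:,0]-x[0],E[:,1]-x[1])-x[2]
    s=least_squares(f,[*a0,.074],loss='soft_l1',f_scale=.0005);print(name,s.x,np.std(s.fun))
# pin blob: print pixels
print(g[295:306,374:392].astype(int))
E
python3 m2.py
```

```text
cover [ 0.55197151 -0.14534716  0.07372287] 0.0005538797512895749
[[123 129 127 125 128 130 128 127 124 124 125 127 126 122 114 106 102  99]
 [ 93  98 100 105 114 117 115 121 119 112 110 107  99  90  82  74  68  62]
 [ 58  59  63  71  79  79  79  84  82  76  72  66  59  52  55  56  53  52]
 [ 52  52  51  50  49  44  41  44  44  38  37  40  44  48  53  50  54  51]
 [ 52  52  50  48  47  41  43  55  59  50  47  48  51  52  51  52  53  52]
 [ 50  53  51  51  52  52  60  81  85  80  59  50  50  51  52  54  55  58]
 [ 56  55  53  55  58  57  71  93  96  91  65  57  55  54  55  61  79  90]
 [ 81  72  69  64  64  64  73  94  98  96  74  79  78  79  89 105 115 116]
 [114 108 108 106 106 107 109 115 113 112 109 111 112 111 114 122 124 123]
 [124 123 122 122 122 123 124 125 123 125 125 124 122 123 126 125 125 123]
 [126 125 123 122 124 125 126 126 126 125 128 127 126 127 128 127 124 122]]
```

Run:
```python
from h import *
print(proj('scene',[.4695,-.1428,.165]),proj('scene',[.5515,-.1453,.185]),proj('scene',[.542,.2217,.105]))
def tri(a,b):
    o1,d1=ray('top',*a);o2,d2=ray('scene',*b)
    A=np.stack([d1,-d2],1);t=np.linalg.lstsq(A,o2-o1,rcond=None)[0];return o1+t[0]*d1,o2+t[1]*d2
print(tri((382,301.5),(351.4,170)))
s=cv2.imread('pics/s0.png');cv2.imwrite('pics/s0r.png',cv2.resize(s[285:375,380:480],None,fx=6,fy=6,interpolation=cv2.INTER_CUBIC))
cv2.imwrite('pics/s0p.png',cv2.resize(s[160:190,335:365],None,fx=16,fy=16,interpolation=cv2.INTER_CUBIC))
T=np.load('pics/t0.npz');p,d=T['p'],T['d']
# vial cap by height
for n,lo,hi,(u0,u1,v0,v1) in(('tall',.095,.115,(195,225,250,280)),('a',.06,.08,(192,225,225,255)),('b',.06,.08,(200,230,278,305))):
    K=[(u,v,*bydepth('top',u,v,d[v,u])) for v in range(v0,v1) for u in range(u0,u1) if d[v,u]>0]
    K=np.array(K);k=K[(K[:,4]>lo)&(K[:,4]<hi)];print(n,len(k),k.mean(0),cv2.minEnclosingCircle(k[:,2:4].astype(np.float32)))
```

```text
(np.float64(352.0511129061001), np.float64(168.29936836125196)) (np.float64(320.355619915094), np.float64(168.19494289894334)) (np.float64(437.8754615438932), np.float64(294.54380260192795))
(array([ 0.46899362, -0.14341775,  0.16020907]), array([ 0.46995657, -0.14418435,  0.16027669]))
tall 123 [2.04292683e+02 2.63934959e+02 5.44312933e-01 2.26921615e-01
 1.04621864e-01] ((0.5438269972801208, 0.2276754230260849), 0.013392766937613487)
a 115 [2.00678261e+02 2.39704348e+02 5.99448864e-01 2.44738716e-01
 6.93723895e-02] ((0.5993784070014954, 0.24519652128219604), 0.013069231063127518)
b 114 [2.15438596e+02 2.91035088e+02 4.86613982e-01 2.09053064e-01
 6.96104914e-02] ((0.4861603081226349, 0.20954091846942902), 0.013481665402650833)
```

View pics/s0r.png

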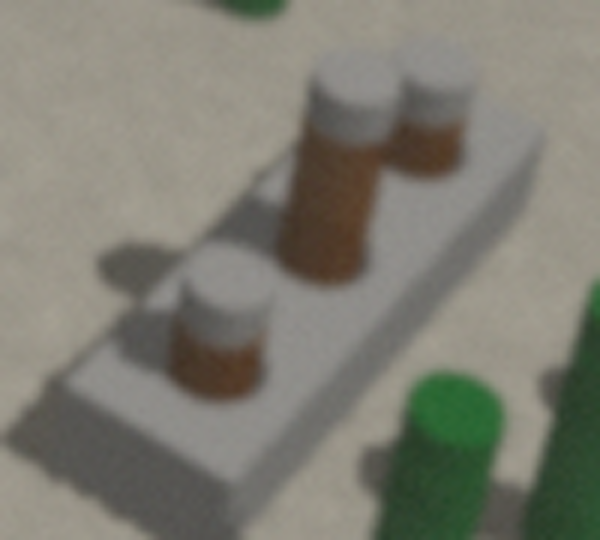

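View pics/s0p.png

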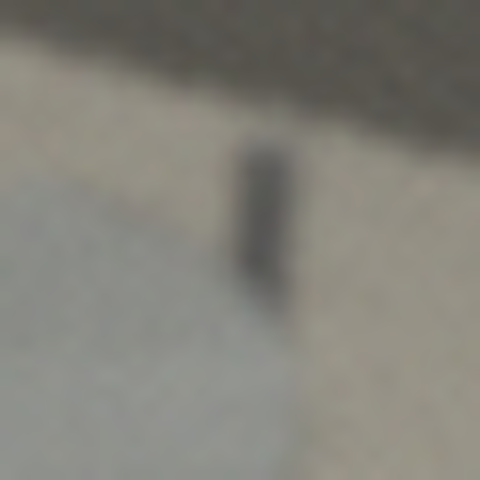

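```bash
cat >> h.py <<'E'
from scipy.spatial.transform import Rotation as Ro
def delta(x,y,z,jaw=None):
    s=read_state();R=Ro.from_quat(s['eef_rot']).as_matrix();p=np.array(s['ee_pos'])
    a=np.degrees(np.arctan2(R[1,1],R[0,1])); 
    roll=None if jaw is None else np.radians((a-jaw+180)%360-180)
    print('t',round(float(s['time']),2),'ee',p.round(4),'jaw',a.round(2),'z',R[:,2].round(3),'w',round(float(s['width']),4),'F',np.round(s['ft_force'],1),'| delta',(R.T@(np.array([x,y,z])-p)).round(4),'roll',roll)
E
python3 -c "
from h import *
delta(.5515,-.1453,.24,-26.3)"
```

```text
t 0.1 ee [ 0.2654 -0.5655  0.2218] jaw -64.86 z [-0.001  0.001 -1.   ] w 0.0867 F [ 0.2 -0.6 -0.4] | delta [ 0.4375 -0.2588 -0.0179] roll -0.6729630835760699
```

Request:
{"fn": "move_arm", "kwargs": {
  "series": [
    [0,0,-0.03,0],
    [0.438,-0.259,-0.03,-0.673],
    [0.438,-0.259,-0.03,-0.673],
    [0.438,-0.259,-0.03,-0.673],
    [0.438,-0.259,-0.03,-0.673],
    [0.438,-0.259,-0.03,-0.673],
    [0.438,-0.259,-0.03,-0.673],
    [0.438,-0.259,-0.03,-0.673],
    [0.438,-0.259,-0.03,-0.673],
    [0.438,-0.259,-0.03,-0.673],
    [0.438,-0.259,-0.03,-0.673],
    [0.438,-0.259,-0.03,-0.673],
    [0.438,-0.259,-0.03,-0.673],
    [0.438,-0.259,-0.03,-0.673],
    [0.438,-0.259,-0.03,-0.673],
    [0.438,-0.259,-0.03,-0.673],
    [0.438,-0.259,-0.03,-0.673],
    [0.438,-0.259,-0.03,-0.673],
    [0.438,-0.259,-0.03,-0.673],
    [0.438,-0.259,-0.03,-0.673]
  ],
  "claw": 0,
  "newtons": 15
}}

```text
time: 2.1
ee_pos: [0.552, -0.1453, 0.2526]
eef_rot: [0.849, 0.528, 0.0, 0.0]
ft_force: [0.4, 1.3, 0.3]
width: 0.0435
```

```bash
python3 -c "
from h import *
delta(.5515,-.1453,.162,-26.3);print(read_state()['joint_positions']);snap('scene','s1');snap('top','t1')
s=cv2.imread('pics/s1.png');cv2.imwrite('pics/s1z.png',cv2.resize(s[80:270,240:400],None,fx=3.5,fy=3.1))
"
```

```text
t 2.1 ee [ 0.552  -0.1453  0.2526] jaw -26.3 z [ 0. -0. -1.] w 0.0435 F [0.4 1.3 0.3] | delta [-0.0002 -0.0004  0.0906] roll -7.677447574285798e-06
[ 0.58319944  0.23395942 -0.47882693  1.54313735  0.10884441  1.3909843
 -0.36298533]
```

View pics/s1z.png

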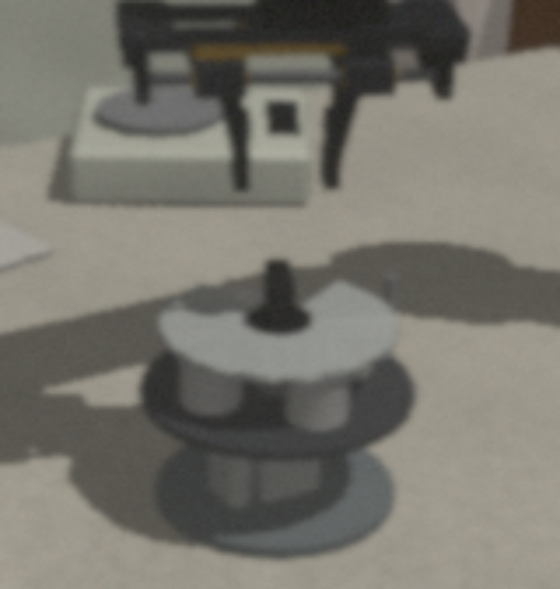

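Request:
{"fn": "move_arm", "kwargs": {
  "series": [
    [0,0,0.03,0],
    [0,0,0.06,0],
    [0,0,0.08,0],
    [0,0,0.09,0],
    [0,0,0.09,0],
    [0,0,0.09,0]
  ]
}}

```text
time: 2.8
ee_pos: [0.5526, -0.1453, 0.1636]
eef_rot: [0.849, 0.528, 0.0, 0.0]
ft_force: [-0.2, 0.4, 0.0]
width: 0.0434
```

Request:
{"fn": "move_arm", "kwargs": {
  "series": [
    [0,0,0,0],
    [0,0,0,0],
    [0,0,0,0],
    [0,0,0,0],
    [0,0,0,0],
    [0,0,0,0],
    [0,0,0,0],
    [0,0,0,0]
  ],
  "claw": -1,
  "newtons": 15
}}

```text
time: 3.6
ee_pos: [0.5532, -0.1458, 0.1629]
eef_rot: [0.85, 0.528, 0.001, 0.001]
ft_force: [6.5, -0.8, -2.4]
width: 0.0149
```

```bash
python3 -c "
from h import *
delta(.5515,-.1453,.162,-91.4);print(np.round(read_state()['torque'],2))
"
```

```text
t 3.6 ee [ 0.5532 -0.1458  0.1629] jaw -26.32 z [ 0.003 -0.001 -1.   ] w 0.0149 F [ 6.5 -0.8 -2.4] | delta [-0.0003 -0.0017  0.0009] roll 1.135884140153244
[-0.44 -1.31 -0.1 ]
```

Request:
{"fn": "move_arm", "kwargs": {
  "series": [
    [0,0.001,0,0],
    [0,0.001,0,0.08],
    [0,0.001,0,0.16],
    [0,0.001,0,0.24],
    [0,0.001,0,0.32],
    [0,0.001,0,0.4],
    [0,0.001,0,0.48],
    [0,0.001,0,0.56],
    [0,0.001,0,0.64],
    [0,0.001,0,0.72],
    [0,0.001,0,0.8],
    [0,0.001,0,0.88],
    [0,0.001,0,0.96],
    [0,0.001,0,1.04],
    [0,0.001,0,1.1],
    [0,0.001,0,1.136],
    [0,0.001,0,1.136],
    [0,0.001,0,1.136],
    [0,0.001,0,1.136]
  ]
}}

```text
time: 5.5
ee_pos: [0.5535, -0.1462, 0.1629]
eef_rot: [1.0, -0.012, 0.001, 0.0]
ft_force: [4.7, -2.5, -0.0]
width: 0.015
```

```bash
python3 -c "
from h import *
delta(.5535,-.1453,.162,-91.4);print(np.round(read_state()['torque'],2))
"
```

```text
t 5.5 ee [ 0.5535 -0.1462  0.1629] jaw -91.33 z [ 0.001 -0.001 -1.   ] w 0.015 F [ 4.7 -2.5 -0. ] | delta [-0.     -0.0009  0.0009] roll 0.0011717137934888976
[-0.5  -0.99 -0.04]
```

Request:
{"fn": "move_arm", "kwargs": {
  "series": [
    [0,0,0,0],
    [0,0,0,0],
    [0,0,0,0],
    [0,0,0,0],
    [0,0,-0.04,0],
    [0,0,-0.08,0],
    [0,0,-0.1,0],
    [0.0,0,-0.1,0]
  ],
  "claw": 0
}}

```text
time: 6.3
ee_pos: [0.5543, -0.1457, 0.2661]
eef_rot: [1.0, -0.012, 0.003, 0.001]
ft_force: [0.4, 0.1, -0.2]
width: 0.0439
```

```bash
python3 -c "
from h import *
delta(.544,.2273,.19,-72.5)
print(np.round(read_state()['joint_positions'],2))"
```

```text
t 6.3 ee [ 0.5543 -0.1457  0.2661] jaw -91.37 z [ 0.005 -0.001 -1.   ] w 0.0439 F [ 0.4  0.1 -0.2] | delta [-0.0196 -0.3728  0.0755] roll -0.3293736090477327
[ 0.46  0.21 -0.33  1.53  0.07  1.41 -1.47]
```

Request:
{"fn": "move_arm", "kwargs": {
  "series": [
    [-0.019,-0.373,0.0,-0.329],
    [-0.019,-0.373,0.0,-0.329],
    [-0.019,-0.373,0.0,-0.329],
    [-0.019,-0.373,0.0,-0.329],
    [-0.019,-0.373,0.0,-0.329],
    [-0.019,-0.373,0.0,-0.329],
    [-0.019,-0.373,0.0,-0.329],
    [-0.019,-0.373,0.0,-0.329],
    [-0.019,-0.373,0.04,-0.329],
    [-0.019,-0.373,0.075,-0.329],
    [-0.019,-0.373,0.075,-0.329],
    [-0.019,-0.373,0.075,-0.329],
    [-0.019,-0.373,0.075,-0.329],
    [-0.019,-0.373,0.075,-0.329]
  ],
  "claw": 0.2
}}

```text
time: 7.7
ee_pos: [0.5438, 0.228, 0.1894]
eef_rot: [0.988, 0.152, 0.001, -0.0]
ft_force: [0.7, -0.1, -0.7]
width: 0.052
```

```bash
python3 -c "
from h import *
delta(.545,.227,.068,-72.5)
p,d=snap('top','t2');snap('scene','s2')
s=cv2.imread('pics/s2.png');cv2.imwrite('pics/s2z.png',cv2.resize(s[180:380,380:540],None,fx=3.5,fy=2.95))
cv2.imwrite('pics/t2z.png',cv2.resize(p[210:315,330:435,::-1],None,fx=5.5,fy=5.5,interpolation=cv2.INTER_CUBIC))
"
```

```text
t 7.7 ee [0.5438 0.228  0.1894] jaw -72.56 z [ 0.003  0.001 -1.   ] w 0.052 F [ 0.7 -0.1 -0.7] | delta [0.0005 0.0013 0.1214] roll -0.0009677776704802979
```

View pics/s2z.png

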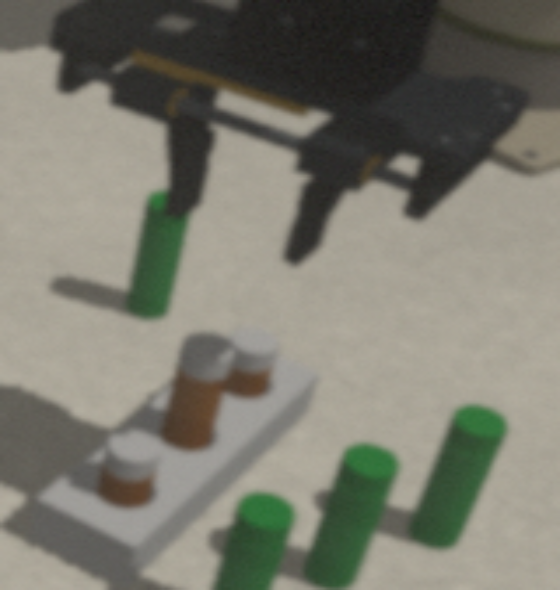

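View pics/t2z.png

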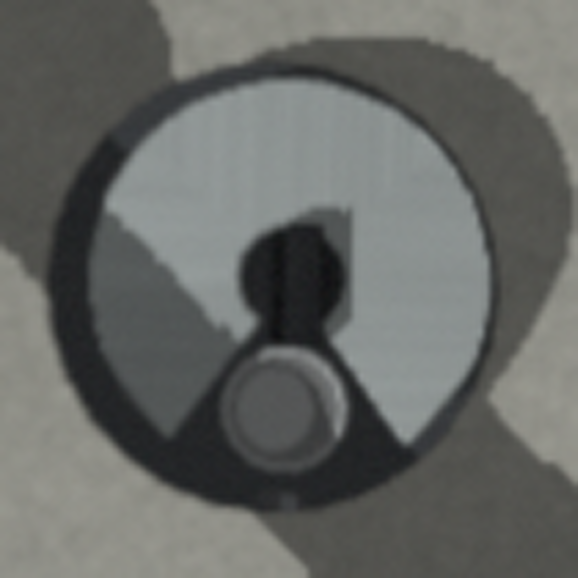

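Request:
{"fn": "move_arm", "kwargs": {
  "series": [
    [0,0.001,0.04,0],
    [0,0.001,0.08,0],
    [0,0.001,0.105,0],
    [0,0.001,0.121,0],
    [0,0.001,0.121,0],
    [0,0.001,0.121,0]
  ]
}}

```text
time: 8.4
ee_pos: [0.544, 0.2271, 0.0678]
eef_rot: [0.988, 0.152, 0.001, -0.0]
ft_force: [-0.2, 0.1, 1.5]
width: 0.0521
```

Request:
{"fn": "move_arm", "kwargs": {
  "series": [
    [0,0,0,0],
    [0,0,0,0],
    [0,0,0,0],
    [0,0,0,0],
    [0,0,0,0],
    [0,0,0,0],
    [0,0,0,0]
  ],
  "claw": -1,
  "newtons": 15
}}

```text
time: 9.1
ee_pos: [0.5435, 0.2268, 0.0669]
eef_rot: [0.988, 0.152, 0.0, -0.0]
ft_force: [0.2, -0.7, 3.5]
width: 0.0255
```

```bash
python3 -c "
from h import *
delta(.545,.227,.068,-72.5)
p=onplane('top',381.6,284.2,.142);print('cup',p)
print(onplane('top',330+292/5.5,210+278/5.5,.153))
"
```

```text
t 9.1 ee [0.5435 0.2268 0.0669] jaw -72.54 z [ 0.001  0.    -1.   ] w 0.0255 F [ 0.2 -0.7  3.5] | delta [ 0.0015  0.0002 -0.0011] roll -0.0006567917568949193
cup [ 0.50345852 -0.14505106  0.142     ]
[ 0.55103078 -0.14695161  0.153     ]
```

Request:
{"fn": "move_arm", "kwargs": {
  "series": [
    [0,0,-0.02,0],
    [0,0,-0.05,0],
    [0,0,-0.09,0],
    [0,0,-0.13,0],
    [0,0,-0.17,0],
    [0,0,-0.21,0],
    [0,0,-0.21,0],
    [0,0,-0.21,0]
  ]
}}

```text
time: 9.9
ee_pos: [0.5434, 0.2268, 0.2768]
eef_rot: [0.988, 0.152, 0.0, -0.0]
ft_force: [0.2, 0.2, -2.0]
width: 0.0258
```

```bash
python3 -c "
from h import *
delta(.505,-.145,.275,-91.4)
snap('scene','s3')
s=cv2.imread('pics/s3.png');cv2.imwrite('pics/s3z.png',cv2.resize(s[130:380,360:560],None,fx=3,fy=2.4))
"
```

```text
t 9.9 ee [0.5434 0.2268 0.2768] jaw -72.54 z [ 0.001  0.    -1.   ] w 0.0258 F [ 0.2  0.2 -2. ] | delta [-0.1482  0.3432  0.0017] roll 0.3292263182054135
```

View pics/s3z.png

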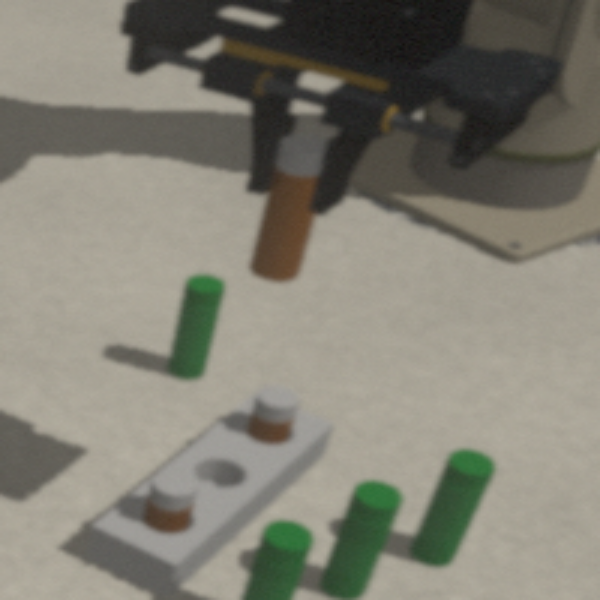

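The vial hangs upright in the jaws, and the rack's middle hole is empty.

Request:
{"fn": "move_arm", "kwargs": {
  "series": [
    [-0.013,0.03,0,0.03],
    [-0.026,0.06,0,0.06],
    [-0.039,0.09,0,0.09],
    [-0.052,0.12,0,0.12],
    [-0.065,0.15,0,0.15],
    [-0.078,0.18,0,0.18],
    [-0.091,0.21,0,0.21],
    [-0.104,0.24,0,0.24],
    [-0.117,0.27,0,0.27],
    [-0.13,0.3,0,0.3],
    [-0.14,0.325,0,0.32],
    [-0.148,0.343,0,0.329],
    [-0.148,0.343,0,0.329],
    [-0.148,0.343,0,0.329],
    [-0.148,0.343,0,0.329]
  ]
}}

```text
time: 11.45
ee_pos: [0.5051, -0.1435, 0.2761]
eef_rot: [1.0, -0.011, -0.0, -0.0]
ft_force: [-0.3, 0.9, -0.5]
width: 0.0255
```

```bash
python3 -c "
from h import *
delta(.505,-.145,.16,-91.4)
snap('scene','s4');p,d=snap('top','t4')
s=cv2.imread('pics/s4.png');cv2.imwrite('pics/s4z.png',cv2.resize(s[80:270,240:400],None,fx=3.5,fy=3.1,interpolation=cv2.INTER_CUBIC))
"
```

```text
t 11.45 ee [ 0.5051 -0.1435  0.2761] jaw -91.26 z [-0.001  0.001 -1.   ] w 0.0255 F [-0.3  0.9 -0.5] | delta [-0.      0.0016  0.1161] roll 0.0023603742332828624
```

View pics/s4z.png

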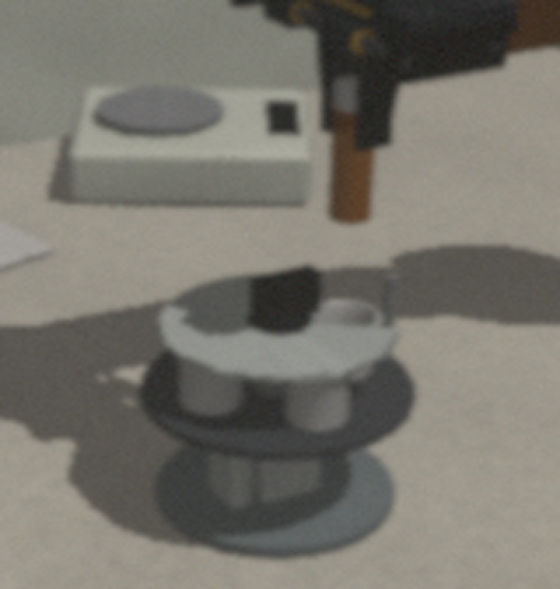

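```bash
python3 -c "
from h import *
print(proj('scene',[.505,-.1435,.219]),proj('scene',[.5035,-.1445,.142]),proj('scene',[.505,-.145,.142]))
print(onplane('scene',339.4,182.6,.142),onplane('scene',340.3,148.5,.219))
"
```

```text
(np.float64(339.68954547491165), np.float64(149.19746509890598)) (np.float64(338.45774854711146), np.float64(180.80252145004914)) (np.float64(337.7694445921073), np.float64(180.8704732133209))
[ 0.50629272 -0.13664191  0.142     ] [ 0.50191396 -0.14574043  0.219     ]
```

Request:
{"fn": "move_arm", "kwargs": {
  "series": [
    [0,0.001,0.02,0],
    [0,0.001,0.04,0],
    [0,0.001,0.06,0],
    [0,0.001,0.075,0],
    [0,0.001,0.083,0],
    [0,0.001,0.09,0],
    [0,0.001,0.095,0],
    [0,0.001,0.1,0],
    [0,0.001,0.1,0],
    [0,0.001,0.1,0]
  ]
}}

```text
time: 12.55
ee_pos: [0.5051, -0.1459, 0.1769]
eef_rot: [1.0, -0.012, 0.0, 0.0]
ft_force: [-1.1, -0.3, -0.8]
width: 0.0255
```

```bash
python3 -c "
from h import *
delta(.505,-.145,.16,-91.4);print(read_state()['torque'])
snap('scene','s5');p,d=snap('top','t5')
s=cv2.imread('pics/s5.png');cv2.imwrite('pics/s5z.png',cv2.resize(s[80:270,240:400],None,fx=3.5,fy=3.1,interpolation=cv2.INTER_CUBIC))
"
```

```text
t 12.55 ee [ 0.5051 -0.1459  0.1769] jaw -91.38 z [ 0. -0. -1.] w 0.0255 F [-1.1 -0.3 -0.8] | delta [-0.0002 -0.0009  0.0169] roll 0.00028271624300143643
[ 0.01106125 -0.00289541  0.0359566 ]
```

View pics/s5z.png

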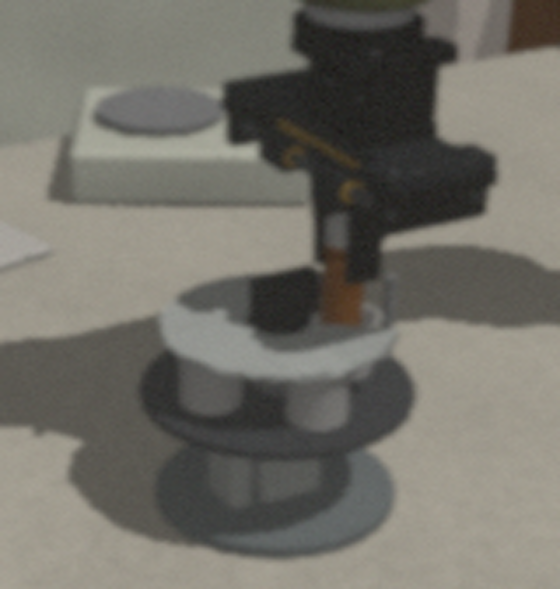

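Request:
{"fn": "move_arm", "kwargs": {
  "series": [
    [0,-0.001,0.004,0],
    [0,-0.001,0.008,0],
    [0,-0.001,0.011,0],
    [0,-0.001,0.013,0],
    [0,-0.001,0.014,0],
    [0,-0.001,0.015,0],
    [0,-0.001,0.015,0]
  ]
}}

```text
time: 13.35
ee_pos: [0.505, -0.1449, 0.1615]
eef_rot: [1.0, -0.012, 0.0, 0.0]
ft_force: [0.5, -0.7, 0.2]
width: 0.0255
```

Request:
{"fn": "move_arm", "kwargs": {
  "series": [
    [0,0,0.001,0],
    [0,0,0.002,0],
    [0,0,0.002,0]
  ]
}}

```text
time: 13.65
ee_pos: [0.505, -0.1449, 0.1595]
eef_rot: [1.0, -0.012, -0.0, 0.0]
ft_force: [0.5, 0.2, -0.9]
width: 0.0254
```

Request:
{"fn": "move_arm", "kwargs": {
  "series": [
    [0,0,0.001,0],
    [0,0,0.001,0],
    [0,0,0.001,0]
  ]
}}

```text
time: 13.95
ee_pos: [0.5052, -0.1449, 0.1588]
eef_rot: [1.0, -0.012, 0.0, 0.0]
ft_force: [0.4, -0.3, 1.7]
width: 0.0256
```

Request:
{"fn": "move_arm", "kwargs": {
  "series": [
    [0,0,0.001,0],
    [0,0,0.001,0],
    [0,0,0.001,0]
  ]
}}

```text
time: 14.25
ee_pos: [0.5056, -0.1449, 0.1587]
eef_rot: [1.0, -0.012, 0.001, 0.0]
ft_force: [-2.3, 0.1, 9.0]
width: 0.0256
```

Request:
{"fn": "move_arm", "kwargs": {
  "series": [
    [0,0,-0.001,0],
    [0,0,-0.001,0],
    [0,0,-0.001,0],
    [0,0,-0.001,0]
  ],
  "claw": 0
}}

```text
time: 14.65
ee_pos: [0.5049, -0.1449, 0.1583]
eef_rot: [1.0, -0.012, -0.0, 0.0]
ft_force: [-0.4, -0.7, -0.2]
width: 0.0419
```

Request:
{"fn": "move_arm", "kwargs": {
  "series": [
    [0,0,-0.02,0],
    [0,0,-0.05,0],
    [0,0,-0.09,0],
    [0,0,-0.12,0],
    [0,0,-0.12,0],
    [0,0,-0.12,0]
  ]
}}

```text
time: 15.25
ee_pos: [0.5052, -0.145, 0.2786]
eef_rot: [1.0, -0.012, 0.0, 0.0]
ft_force: [-0.4, 0.3, -0.3]
width: 0.0436
```

```bash
python3 -c "
from h import *
delta(.5535,-.146,.275,-91.4)
snap('scene','s6')
s=cv2.imread('pics/s6.png');cv2.imwrite('pics/s6z.png',cv2.resize(s[80:270,240:400],None,fx=3.5,fy=3.1,interpolation=cv2.INTER_CUBIC))
"
```

```text
t 15.25 ee [ 0.5052 -0.145   0.2786] jaw -91.39 z [ 0.001 -0.    -1.   ] w 0.0436 F [-0.4  0.3 -0.3] | delta [ 0.0483 -0.0001  0.0037] roll 0.0001418720453283434
```

View pics/s6z.png

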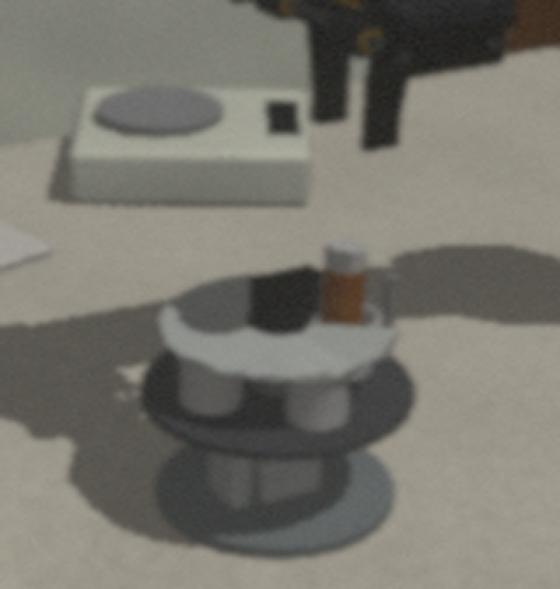

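The vial stands upright in the cup, in the opening next to the pin. Next is the knob.

Request:
{"fn": "move_arm", "kwargs": {
  "series": [
    [0.02,0,0,0],
    [0.04,0,0,0],
    [0.048,0,0,0],
    [0.048,0,0,0],
    [0.048,0,0.04,0],
    [0.048,0,0.08,0],
    [0.048,0,0.105,0],
    [0.048,0,0.116,0],
    [0.048,0,0.116,0],
    [0.048,0,0.116,0]
  ]
}}

```text
time: 16.3
ee_pos: [0.5535, -0.1463, 0.1639]
eef_rot: [1.0, -0.012, 0.001, 0.0]
ft_force: [-0.2, 0.8, 0.6]
width: 0.0437
```

Request:
{"fn": "move_arm", "kwargs": {
  "series": [
    [0,0,0,0],
    [0,0,0,0],
    [0,0,0,0],
    [0,0,0,0],
    [0,0,0,0],
    [0,0,0,0],
    [0,0,0,0],
    [0,0,0,0]
  ],
  "claw": -1,
  "newtons": 35
}}

```text
time: 17.1
ee_pos: [0.5531, -0.1462, 0.1628]
eef_rot: [1.0, -0.012, 0.0, 0.0]
ft_force: [-0.3, -1.1, 3.6]
width: 0.0145
```

```bash
python3 -c "
from h import *
delta(.5535,-.146,.275,-91.4)"
```

```text
t 17.1 ee [ 0.5531 -0.1462  0.1628] jaw -91.4 z [ 0. -0. -1.] w 0.0145 F [-0.3 -1.1  3.6] | delta [ 0.0004 -0.0002 -0.1122] roll 7.248990953786262e-05
```

Request:
{"fn": "move_arm", "kwargs": {
  "series": [
    [0,0,-0.001,0],
    [0,0,-0.002,0],
    [0,0,-0.004,0],
    [0,0,-0.006,0],
    [0,0,-0.008,0],
    [0,0,-0.01,0],
    [0,0,-0.012,0],
    [0,0,-0.014,0],
    [0,0,-0.016,0],
    [0,0,-0.018,0],
    [0,0,-0.018,0]
  ]
}}

```text
time: 18.2
ee_pos: [0.553, -0.1462, 0.1802]
eef_rot: [1.0, -0.012, -0.0, 0.0]
ft_force: [4.7, -2.5, -8.2]
width: 0.0147
```

```bash
python3 -c "
from h import *
delta(.5535,-.146,.213,-91.4)
p,d=snap('scene','s7');snap('top','t7')
cv2.imwrite('pics/s7z.png',cv2.resize(p[80:270,240:400,::-1],None,fx=3.5,fy=3.1,interpolation=cv2.INTER_CUBIC))
"
```

```text
t 18.2 ee [ 0.553  -0.1462  0.1802] jaw -91.39 z [-0. -0. -1.] w 0.0147 F [ 4.7 -2.5 -8.2] | delta [ 0.0005 -0.0002 -0.0328] roll 0.00010436268169800738
```

View pics/s7z.png

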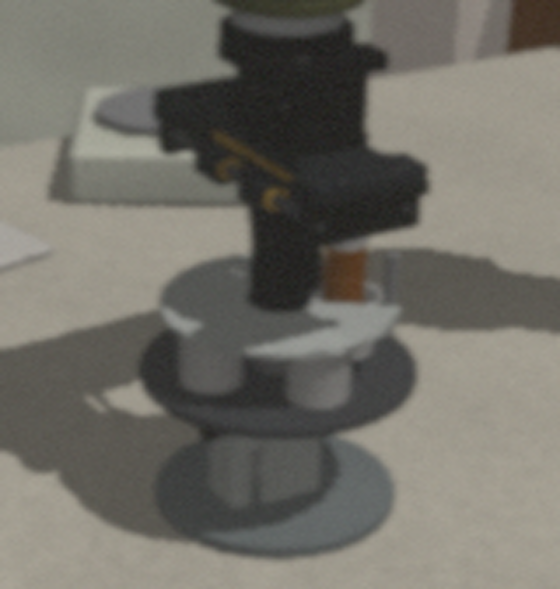

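Request:
{"fn": "move_arm", "kwargs": {
  "series": [
    [0,0,-0.002,0],
    [0,0,-0.004,0],
    [0,0,-0.006,0],
    [0,0,-0.008,0],
    [0,0,-0.01,0],
    [0,0,-0.012,0],
    [0,0,-0.014,0],
    [0,0,-0.016,0],
    [0,0,-0.018,0],
    [0,0,-0.02,0],
    [0,0,-0.022,0],
    [0,0,-0.024,0],
    [0,0,-0.024,0]
  ]
}}

```text
time: 19.6
ee_pos: [0.553, -0.1462, 0.2044]
eef_rot: [1.0, -0.012, -0.0, 0.0]
ft_force: [4.7, -1.8, -7.6]
width: 0.0144
```

```bash
cat > cov.py <<'E'
from h import *
import sys
delta(.5535,-.146,.2145,-91.4)
p,d=snap('scene',sys.argv[1]);p2,d2=snap('top',sys.argv[1]+'t')
H=np.array([bydepth('top',u,v,d2[v,u]) for v in range(210,315) for u in range(330,440) if d2[v,u]>0])
z=H[:,2];h=np.histogram(z,bins=np.arange(.1,.3,.003));print([(round(float(a),3),int(n)) for a,n in zip(h[1],h[0]) if n>40])
H=np.array([bydepth('scene',u,v,d[v,u]) for v in range(140,210) for u in range(270,370) if d[v,u]>0])
z=H[:,2];h=np.histogram(z,bins=np.arange(.1,.25,.003));print('scene',[(round(float(a),3),int(n)) for a,n in zip(h[1],h[0]) if n>40])
cv2.imwrite('pics/%sz.png'%sys.argv[1],cv2.resize(p[80:270,240:400,::-1],None,fx=3.5,fy=3.1,interpolation=cv2.INTER_CUBIC))
cv2.imwrite('pics/%stz.png'%sys.argv[1],cv2.resize(p2[210:315,330:435,::-1],None,fx=5.5,fy=5.5,interpolation=cv2.INTER_CUBIC))
E
python3 cov.py s8
```

```text
t 19.6 ee [ 0.553  -0.1462  0.2044] jaw -91.39 z [-0. -0. -1.] w 0.0144 F [ 4.7 -1.8 -7.6] | delta [ 0.0005 -0.0002 -0.0101] roll 0.0001260367297154541
[(0.136, 240), (0.139, 288), (0.142, 57), (0.187, 151), (0.19, 153), (0.289, 59)]
scene [(0.133, 87), (0.136, 964), (0.139, 311), (0.142, 65), (0.145, 66), (0.148, 64), (0.151, 47), (0.157, 50), (0.16, 44), (0.163, 42), (0.166, 49), (0.169, 44), (0.181, 42), (0.184, 103), (0.187, 942), (0.19, 328), (0.193, 73), (0.196, 41), (0.205, 50), (0.211, 53), (0.217, 47), (0.22, 45), (0.223, 55)]
```

Request:
{"fn": "move_arm", "kwargs": {
  "series": [
    [0,0,-0.002,0],
    [0,0,-0.004,0],
    [0,0,-0.006,0],
    [0,0,-0.008,0],
    [0,0,-0.009,0],
    [0,0,-0.01,0],
    [0,0,-0.0105,0],
    [0,0,-0.0105,0]
  ]
}}

```text
time: 20.5
ee_pos: [0.553, -0.1462, 0.2146]
eef_rot: [1.0, -0.012, -0.0, 0.0]
ft_force: [5.2, -1.7, -9.5]
width: 0.0146
```

```bash
python3 cov.py s9
```

```text
t 20.5 ee [ 0.553  -0.1462  0.2146] jaw -91.4 z [-0. -0. -1.] w 0.0146 F [ 5.2 -1.7 -9.5] | delta [ 0.0005 -0.0002  0.0001] roll 2.1799315890118336e-05
[(0.145, 112), (0.148, 376), (0.151, 114), (0.196, 65), (0.199, 238), (0.202, 44)]
scene [(0.142, 86), (0.145, 378), (0.148, 921), (0.151, 71), (0.154, 76), (0.157, 56), (0.16, 62), (0.166, 50), (0.169, 48), (0.172, 44), (0.175, 44), (0.178, 47), (0.187, 43), (0.193, 71), (0.196, 341), (0.199, 943), (0.202, 81), (0.205, 50), (0.211, 41), (0.214, 44), (0.217, 42), (0.22, 43), (0.223, 48), (0.226, 43), (0.229, 44), (0.232, 51), (0.235, 58)]
```

Request:
{"fn": "move_arm", "kwargs": {
  "series": [
    [0,0,0.001,0],
    [0,0,0.002,0],
    [0,0,0.003,0],
    [0,0,0.0035,0],
    [0,0,0.0035,0]
  ]
}}

```text
time: 21.1
ee_pos: [0.553, -0.1462, 0.2115]
eef_rot: [1.0, -0.012, 0.0, 0.0]
ft_force: [5.3, -2.7, -7.4]
width: 0.0145
```

Request:
{"fn": "move_arm", "kwargs": {
  "series": [
    [0,0,0.0005,0],
    [0,0,0.001,0],
    [0,0,0.001,0],
    [0,0,0.001,0]
  ]
}}

```text
time: 21.5
ee_pos: [0.553, -0.1462, 0.2108]
eef_rot: [1.0, -0.012, 0.0, 0.0]
ft_force: [3.4, -2.9, -3.2]
width: 0.0148
```

Request:
{"fn": "move_arm", "kwargs": {
  "series": [
    [0,0,0,0],
    [0,0,0,0],
    [0,0,0,0],
    [0,0,0,0],
    [0,0,0,0]
  ],
  "claw": 0
}}

```text
time: 22.0
ee_pos: [0.553, -0.1459, 0.2106]
eef_rot: [1.0, -0.012, 0.0, -0.0]
ft_force: [-0.1, -0.4, 0.5]
width: 0.0414
```

Request:
{"fn": "move_arm", "kwargs": {
  "series": [
    [0,0,-0.02,0],
    [0,0,-0.05,0],
    [0,0,-0.09,0],
    [0,0,-0.11,0],
    [0,0.05,-0.11,0],
    [0,0.1,-0.11,0],
    [0,0.15,-0.11,0],
    [0,0.15,-0.11,0],
    [0,0.15,-0.11,0],
    [0,0.15,-0.11,0]
  ]
}}

```text
time: 23.0
ee_pos: [0.5498, -0.2947, 0.3206]
eef_rot: [1.0, -0.011, 0.0, -0.0]
ft_force: [-0.3, 0.4, 0.1]
width: 0.0434
```

```bash
python3 cov.py s10
python3 - <<'E'
from h import *
p=cv2.imread('pics/s10.png');t=cv2.imread('pics/s10t.png')
cv2.imwrite('pics/f.png',cv2.resize(t,(640,480)))
E
```

```text
t 23.0 ee [ 0.5498 -0.2947  0.3206] jaw -91.3 z [ 0.     0.001 -1.   ] w 0.0434 F [-0.3  0.4  0.1] | delta [ 0.0003 -0.1487  0.1062] roll 0.001771418994800728
[(0.139, 44), (0.142, 596), (0.145, 781), (0.148, 145), (0.187, 67), (0.19, 123), (0.193, 1285), (0.196, 1833), (0.199, 300), (0.229, 80), (0.232, 90), (0.241, 54), (0.244, 87)]
scene [(0.136, 41), (0.139, 110), (0.142, 795), (0.145, 479), (0.148, 71), (0.151, 69), (0.154, 57), (0.157, 51), (0.16, 44), (0.163, 48), (0.166, 47), (0.169, 48), (0.172, 47), (0.175, 43), (0.187, 43), (0.19, 84), (0.193, 779), (0.196, 500), (0.199, 75), (0.202, 47), (0.205, 48), (0.208, 47), (0.211, 46), (0.214, 49), (0.22, 49), (0.223, 44), (0.226, 42), (0.229, 77)]
```

View pics/s10z.png

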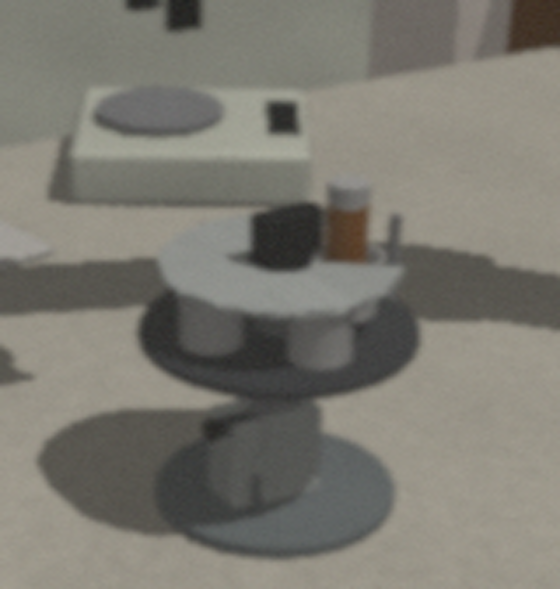

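View pics/s10tz.png

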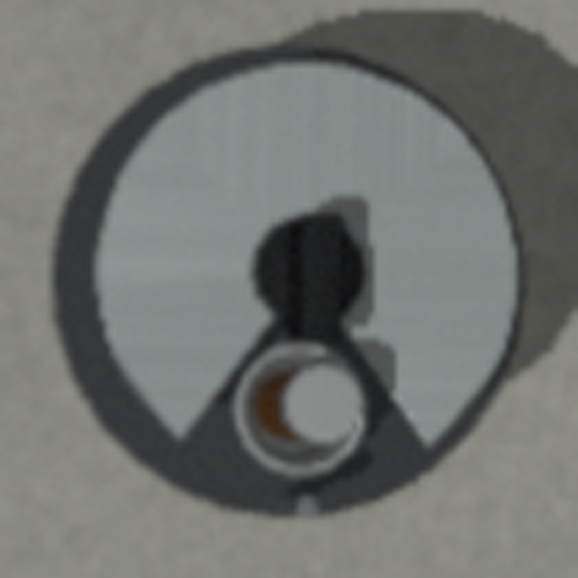

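View pics/f.png

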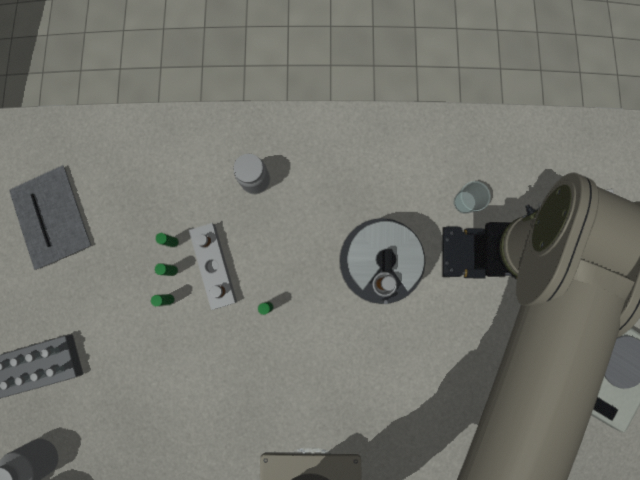

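The cover now reads 0.1965 m, which puts the lift at 0.048. The cap reads about 0.245 m, so the vial is on the cup floor, and the opening (crop centre about 305,440) is over it beside the pin. Everything else is where it was.

```bash
python3 -c "
from bench import r
print(r.close_job())"
```

```text
the job is handed in; nothing more can be done
None
```

I did the job in the order you asked and handed it in at about 23 s of the 70 s allowed. No verdict was reported.

- **Cover:** I turned it 65° clockwise by its knob, so the opening lies over the compartment beside the index pin.
- **Vial:** I took the tall vial from the rack's middle hole and lowered it upright. It touched down 57 mm below the fingertips, as expected for the cup floor. I pressed about 9 N before letting go.
- **Lift:** I raised the tray about 52 mm by the knob, eased it down about 4 mm until the pawl took the weight, and let go. I judged the notch by measured height, since I had no way to hear the clicks.

**Last checks:**
- The cover's face was at about 0.1965 m, against 0.197 m expected at the fourth notch.
- The vial's cap was at about 0.245 m, as expected.
- The opening was still over the vial.
- The gripper touched nothing, with wrist force near zero.
- The short vials, jar, beaker and green look-alikes looked unmoved.

**Disagreements:** the camera and the arm differed by about 1.5 to 2 mm on where the column's axis is. One rough, partly hidden scene-camera reading of the cup was up to 8 mm off the top-camera one, so I relied on the top camera and the knob contact.

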